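# Preload a relief-valve cartridge on the boiler bench spring tester

## Task

The copper relief-valve cartridge lies loose in the spring tester. Turn the large black outer knob clockwise until you feel the cartridge taken up snug, stopping before the gauge's black needle lifts off its rest; then leave the outer knob and bring the needle over the orange set hand with the small silver inner knob alone. Handle the tester gently (no hard squeezing or pressing), keep the needle out of the red arc, leave everything else on the bench where it is, and let go.

Things in the scene. Friction and masses are not known exactly. Their poses are not given: they have to be found in the camera images.
- tester: Bench spring tester, bolted down, base 120 x 430 mm. Origin on the table under the knob axis; z up, +y the feed direction (gearbox, gauge carriage, cradle, tail), -x towards the robot at yaw 0. Blue gearbox 92 mm square, top at z 58 mm, carries both knobs. U-shaped cradle centred at y 245 mm, walls to z 44. Fingers on the tester: at most 60 N in all.
- coarse_knob (a joint): Outer knob: black, round, 56 mm across, z 62 to 86 mm, upright axis. Rad, grows clockwise from above; starts 0 to 0.4, stop at 4.5. 1 rad drives the carriage 12 mm along +y. It turns with a drag of 0.34 N m through an unknown 5 to 18 mm; then over 0.33 rad the load grows to 10 N, adding 0.012 N m per N (backwards: taking it off); just past that the needle lifts, fast. Stays where left.
- fine_knob (a joint): Inner knob: silver, round, 26 mm across, z 88 to 110 mm (highest part), same axis above the outer knob, turns independently (drag 0.08 N m). Rad, grows clockwise from above; starts 0 to 0.3, range -0.5 to 6.5. 1 rad drives the tail anvil 2 mm back against the cartridge: 5 N per rad below 10 N, then 12 N per rad, so the needle then turns 1.2 rad per rad. Stays where left.
- coarse_grip (a point): Point on the knob axis at mid-height of the outer knob (z 74 mm). Turns with the outer knob.
- fine_grip (a point): Point on the knob axis at mid-height of the inner knob (z 99 mm). Turns with the inner knob.
- needle_tip (a point): Tip of the black needle (46 mm long) of the gauge: white dial 107 mm across, facing up at z 66 mm, hands to z 73, on the grey carriage; pivot at tester x 0, y 140 mm + 12 mm per rad of the outer knob. x axis: from tip to pivot. The needle rests along the tester's -x up to 10 N of load (preloaded spring), then turns clockwise from above by 0.1 rad per N; full deflection 2.1 rad.
- set_hand_tip (a point): Tip of the orange set hand (4 mm wide, 52 mm long, just under the needle, same pivot); its own x axis points from tip to pivot. It marks the wanted load, 0.7 to 1.05 rad clockwise from the needle's rest, different each time.
- zero_mark (a point): The mark on the dial at the needle's rest, 41 mm from the pivot. Its x axis points from there to the pivot.
- tip: The carriage's brass tip, a disc 26 mm across that pushes the cartridge, on the tester's centre line at z 40 mm. Origin: centre of its front face, 63 mm from the dial's pivot along +y, with the needle at rest. It cannot be seen or measured well enough to tell when the cartridge is snug: the knob's drag tells.
- red_mid (a point): Middle of the red arc on the dial, 41 mm from the pivot, 1.7 rad clockwise from the needle's rest; the arc begins at 1.4 rad (24 N). Its x axis points from there to the pivot.
- cartridge: Copper cylinder with a black band, 32 mm across, 60 mm long, 0.18 kg, lying loose along the tester's y in the cradle with end play, axis at z 40 mm, underside at z 24 mm. Origin: middle of its underside. The brass tip pushes it along +y against the brass anvil of the tail, which gives 2.5 N per mm for 4 mm and then is hard.
- spare: Bystander: red upright valve head, 34 mm across, 64 mm tall, beside the tester on its far side. Origin at the centre of its underside.
- screwdriver: Bystander: orange-handled screwdriver, 200 mm long, lying by the near side of the cradle. Origin under its middle.
- seal: Bystander: black rubber ring, 44 mm across, 6 mm thick, lying flat beyond the tester. Origin at the centre of its underside.
- tee: Bystander: copper pipe tee, 60 mm long, 24 mm thick, lying flat. Origin at the underside.
- spray: Bystander: blue bottle, 52 mm across, 150 mm tall. Origin at the centre of its underside.
- spanner: Bystander: spanner, 180 mm long, lying flat. Origin under its middle.
- parts_pot: Bystander: yellow bowl, 76 mm across, 50 mm tall. Origin at the centre of its underside.
Things that resemble listed ones, but are neither listed nor needed, are in the scene too. Leave any green or purple look-alike of the cartridge alone.

How it is judged:
On the way:
1. by the outer knob the cartridge is snug: the tip presses on it with 3 to 11 N for 0.3 s, while the inner knob is still within 0.45 rad of its zero (contact force between cartridge and tip between 3 and 11 N and value of joint fine_knob below 0.45 rad), for 0.3 s.
At the end, for the whole second after the job is handed in: The black needle points within 0.12 rad of the orange set hand, the inner knob has been turned to above 0.55 rad, the cartridge lies in the cradle (underside 21 to 27 mm above the table) clamped and at rest, and both knobs are still (angle between the x axis of needle_tip and the x axis of set_hand_tip, either way round below 0.12 rad and value of joint fine_knob above 0.55 rad and z of cartridge in the frame of tester between 0.021 and 0.027 m and linear speed of cartridge below 0.005 m/s and velocity of joint each of fine_knob, coarse_knob below 0.05 rad/s); the robot touches nothing.
It fails at once if the outer knob is turned on (over 0.05 rad/s) while the needle is off its rest (over 0.04 rad) (angle between the x axis of needle_tip and the x axis of zero_mark, either way round above 0.04 rad and velocity of joint coarse_knob above 0.05 rad/s).
It fails at once if the needle reaches the red arc (1.4 rad or more, 24 N) (angle between the x axis of needle_tip and the x axis of red_mid, either way round below 0.3 rad).
It fails at once if the tester is gripped, pressed or shoved hard: fingers on the tester with more than 60 N in all (contact force between the fingers and tester above 60 N).
It fails at once if a bystander is moved by more than 20 mm (distance of any of spare, screwdriver, seal, tee, spray, spanner, parts_pot from where it was at the start of the episode above 0.02 m).
It also fails if it takes over 72 s, if anything falls off the work surface, if the arm or the gripper's body presses on something with over 40 N, if the wrist force passes 120 N, or if a joint passes its speed limit or range.

## Robot

A 6-joint arm with a two-finger parallel gripper is mounted at the origin on the work surface. World frame = base frame: x ahead of the robot, y to its left, z up, the work surface at z = 0. Lengths are in m, angles in rad, forces in N, time in s.
With the tool pointing down it reaches from about 0.25 to 0.725 m from the base axis. Payload 4 kg.
Tool frame: the origin (TCP) lies between the finger pads; the fingertips stand 11 mm ahead of it and the grasp point (between the pads) lies 8 mm behind it (bot.tip_extent is the distance from the TCP to the fingertips, in m); z points along the fingers, y is the line along which they close (so a half turn about z gives the same grasp; the last joint's range is limited). The gripper opens to 85 mm and grips with 20 to 120 N. Pads are 22 mm wide; open, the fingers measure 114 mm over their backs; the gripper's body (76 mm by 85 mm) begins 54 mm behind the grasp point. The pads swing forward as they close: fully open they stand 13 mm farther back than shut.
Start: joints at [-1.348, 0.241, 0.005, 1.335, 0, 1.571], TCP at [0.11, -0.488, 0.242] pointing down, gripper open.
Joint ranges: [-2.72, 2.72], [-1.05, 1.87], [-1.09, 1.28], [-1.99, 2.15], [-1.42, 1.44], [-3.14, 3.14]. Speed limits (rad/s): [2.79, 2.79, 3.14, 3.14, 3.14, 3.14].

## Interface

Orientations are given as a unit quaternion [x, y, z, w].
In Python, from workcell import bot gives the robot as it stands. The module is installed in compiled form; this text tells all that it offers.
- The arm moves only by the tool drive_tool, never from a script. Its argument "rows" is a list of rows, each an object of numbers: "dx", "dy", "dz": the shift along the tool's x, y, z in units of 50 mm (1.0 is 50 mm); "wx", "wy", "wz": the turn, a rotation vector about the tool's x, y, z in units of 5 degrees (1.0 is 5 degrees); "hand": the finger opening in mm, from 0 to 85.4. A call has 1 to 20 rows; each row is the pose to reach, as a shift and turn from the pose commanded when the call began, along the tool's axes at that moment; what a row does not reach only later rows make up. A row lasts 1/10 s, in which the tool goes at most 50 mm and 8.59 degrees, less where a joint would pass 70% of its speed; a pose out of reach is approached as far as the arm can. A call with a gripper value outside its range is refused whole. The fingers move at their own pace and stop on an object; the grip force is fixed at half the most. Time passes only in rows, so rows that repeat a pose let the fingers close. It gives the time, the measured TCP pose, the force, the opening and the grip force at its end, in the units of the state.
- bot.get_obs(): the state, without advancing time (a new reading comes with each control period).
- bot.camera(name): name is "side" or "top"; returns the picture (420x560x3 uint8, red, green, blue); there is no depth.
- bot.get_calibration(name): a dict with "vfov" (degrees; the focal length in pixels is half the picture's height over the tangent of half this angle, whatever the lens; pixels are square), "cx", "cy" (the principal point, pixels), "origin" and "rotation" of the camera in the world. Camera axes: x right, y up, looking along -z (the intrinsics and any distortion apply to the point x, -y, -z); pixel columns grow to the right and rows downward; lengths in m; the calibration is good to about 2 mm. A picture is of the moment at which its call begins. get_calibration takes no time and is no camera call.
- bot.job_done(): hands the job in; it is judged then, once.
Trained networks look in the newest picture that a camera, given by its name, has taken for a name from the list of things; names that differ only in an ending like _2 or _b are one class to them, and where a whole thing is asked for, a point or a joint stands for the part that bears it (a point fixed in the world has none). Each returns a list of dicts, best first, with "score" (0 to 1); they miss things now and then, are a little off and sometimes report something else, mostly with a low value. They report only what shows in the picture. A call takes as long as a camera call. They do not tell look-alikes from the thing itself.
- bot.look_for(camera, thing): "extent" ([centre column, centre row, width, height] in pixels, round what is visible of it).
- bot.outline_of(camera, thing): "region" (420x560 bool, what is visible of it) and "extent" ([centre column, centre row, width, height] in pixels, round what is visible of it).
The state is a dict: "clock": time; "joint_pos": joint angles; "joint_vel": joint speeds; "tau": joint torques, N m; "eef_pos": TCP position; "tool_rot": TCP orientation; "ft_force": force on the tool from outside, world axes, zero at the start; "ft_torque": the same for the moment, N m; "grip_width": finger opening in m; "grasp_force": force on a finger pad.
Only numpy, scipy, OpenCV 4.12 (cv2) and the standard library are available. Lean on these libraries where they do the work, as an engineer would, in place of code of your own. Each camera call takes 0.05 s, during which the arm holds its last target. There are 200 camera calls.

## Working session

There is one attempt and no reset: what is moved stays moved. The work goes in short steps, Python scripts to look and compute and a tool call to move; the robot and the scene stay as the last step left them, time stands still between calls to the robot, and variables do not carry over. Pictures are saved under pics/ and viewed, at most 10 in all, crops included, and the job is handed in when it is done.

Besides the shell and the picture viewer there is one more tool, called after "Emit:" by a JSON object that holds its "fn" and its "kwargs". drive_tool: Moves the arm, as the interface text tells. Its arguments: {"type":"object","properties":{"rows":{"type":"array","items":{"type":"object","properties":{"dx":{"type":"number"},"dy":{"type":"number"},"dz":{"type":"number"},"wx":{"type":"number"},"wy":{"type":"number"},"wz":{"type":"number"},"hand":{"type":"number"}}}}},"required":["rows"]}

```bash
mkdir -p pics; cat > h.py <<'E'
import numpy as np, cv2
from workcell import bot
def snap(cam,fn=None):
    im=bot.camera(cam)
    if fn: cv2.imwrite(fn,cv2.cvtColor(im,cv2.COLOR_RGB2BGR))
    return im
def ray(cam,u,v):
    c=bot.get_calibration(cam); f=210/np.tan(np.radians(c['vfov'])/2)
    K=np.array([[f,0,c['cx']],[0,f,c['cy']],[0,0,1.]])
    d=np.array(c.get('distortion',[0.]*4),float) if not isinstance(c.get('distortion'),dict) else np.zeros(4)
    p=cv2.undistortPoints(np.array([[[u,v]]],float),K,d)[0,0]
    return np.array(c['origin']),np.array(c['rotation'])@np.array([p[0],-p[1],-1])
def at(cam,u,v,z):
    o,d=ray(cam,u,v); return o+d*(z-o[2])/d[2]
E
python3 - <<'E'
from h import *
for c in('top','side'):
    snap(c,f'pics/{c}0.png'); print(c,bot.get_calibration(c))
    for t,z in(('coarse_knob',.08),('fine_knob',.11),('needle_tip',.07),('set_hand_tip',.07),('cartridge',.05),('tester',.03)):
        for r in bot.look_for(c,t)[:2]: e=r['extent']; print(t,round(r['score'],2),np.round(e),at(c,e[0],e[1],z).round(3))
print(bot.get_obs())
E
```

```text
top {'vfov': 54.74397859308545, 'cx': 282.4796192226836, 'cy': 210.44257896255812, 'origin': array([ 0.33193852, -0.06427859,  1.05750788]), 'rotation': array([ 0.06622008, -0.0746312 , -0.69397876,  0.71304878])}Traceback (most recent call last):
  File "<stdin>", line 5, in <module>
  File "h.py", line 14, in at
    o,d=ray(cam,u,v); return o+d*(z-o[2])/d[2]
        ~~~^^^^^^^^^
  File "h.py", line 12, in ray
    return np.array(c['origin']),np.array(c['rotation'])@np.array([p[0],-p[1],-1])
                                 ~~~~~~~~~~~~~~~~~~~~~~~^~~~~~~~~~~~~~~~~~~~~~~~~~
ValueError: matmul: Input operand 1 has a mismatch in its core dimension 0, with gufunc signature (n?,k),(k,m?)->(n?,m?) (size 3 is different from 4)
```

```bash
sed -i "s/np.array(c\['rotation'\])@np/R.from_quat(c['rotation']).as_matrix()@np/; 1a from scipy.spatial.transform import Rotation as R" h.py
python3 - <<'E'
from h import *
for c in('top','side'):
    snap(c,f'pics/{c}0.png'); print(c,bot.get_calibration(c))
    for t,z in(('coarse_knob',.08),('fine_knob',.11),('needle_tip',.07),('set_hand_tip',.07),('cartridge',.05),('tester',.03)):
        for r in bot.look_for(c,t)[:2]: e=r['extent']; print(t,round(r['score'],2),np.round(e),at(c,e[0],e[1],z).round(3))
print(bot.get_obs())
E
```

```text
top {'vfov': 54.74397859308545, 'cx': 282.4796192226836, 'cy': 210.44257896255812, 'origin': array([ 0.33193852, -0.06427859,  1.05750788]), 'rotation': array([ 0.06622008, -0.0746312 , -0.69397876,  0.71304878])}
coarse_knob 0.88 [349. 208.  24.  22.] [ 0.54  -0.238  0.08 ]
coarse_knob 0.27 [298. 217.  63.  47.] [ 0.513 -0.111  0.08 ]
fine_knob 0.4 [349. 204.  10.  16.] [ 0.543 -0.233  0.11 ]
set_hand_tip 0.65 [303. 183.  14.  22.] [ 0.604 -0.122  0.07 ]
set_hand_tip 0.52 [287. 225.  10.  14.] [ 0.496 -0.085  0.07 ]
cartridge 0.83 [167. 212.  31.  16.] [0.524 0.218 0.05 ]
cartridge 0.73 [255. 225.  25.  21.] [ 0.496 -0.005  0.05 ]
tester 0.96 [292. 223. 169.  73.] [ 0.508 -0.098  0.03 ]
tester 0.36 [136. 134.  35.  37.] [0.737 0.324 0.03 ]
side {'vfov': 44.03466942714165, 'cx': 278.9891275194676, 'cy': 215.0531609119335, 'origin': array([ 0.17818196, -0.94798681,  0.93646174]), 'rotation': array([ 0.40401477, -0.07021142, -0.1682674 ,  0.89639751])}
coarse_knob 0.86 [322. 268.  24.  28.] [ 0.542 -0.245  0.08 ]
fine_knob 0.62 [241. 257.  45.  54.] [ 0.376 -0.174  0.11 ]
fine_knob 0.4
[... 245 characters left out ...]
': array([-1.34799463e+00,  2.40548728e-01,  4.98922488e-03,  1.33522495e+00,
       -7.15147684e-06,  1.57081280e+00]), 'joint_vel': array([-2.32103663e-05,  3.04980778e-04,  6.67909851e-07, -1.33954623e-03,
        2.16794451e-03,  4.61812983e-04]), 'tau': array([-4.31508697e-04, -3.72149849e+01,  2.52679056e+01,  8.96539386e-04,
       -1.60464251e-04,  1.84112160e-06]), 'eef_pos': array([ 0.11047599, -0.48762641,  0.24232798]), 'tool_rot': array([ 9.93802255e-01,  1.11162393e-01, -2.89342197e-06,  6.29845520e-06]), 'ft_force': array([-0.22094828,  0.55792541,  0.62826141]), 'ft_torque': array([ 0.00317385, -0.01807125,  0.03871409]), 'grasp_force': 0.0, 'grip_width': 0.08533214880388143}
```

View pics/top0.png

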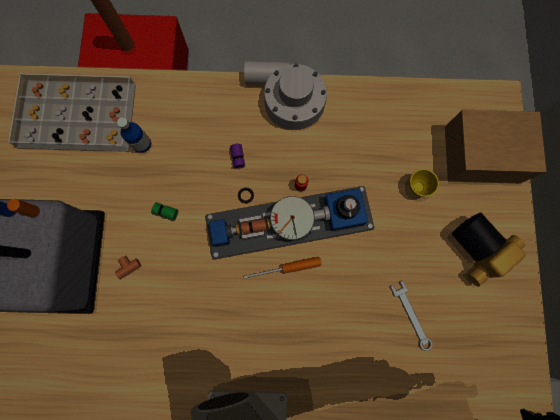

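View pics/side0.png

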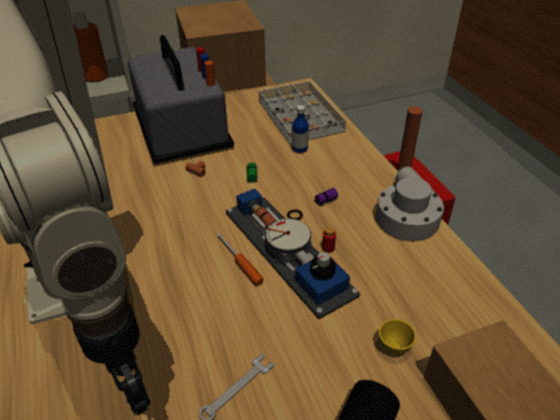

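```bash
python3 - <<'E'
from h import *
t=cv2.imread('pics/top0.png'); s=cv2.imread('pics/side0.png')
a=cv2.resize(t[170:265,200:380],None,fx=4,fy=4,interpolation=cv2.INTER_CUBIC)
cv2.imwrite('pics/a.png',a)
b=cv2.resize(s[240:310,290:360],None,fx=5,fy=5,interpolation=cv2.INTER_CUBIC); b=cv2.copyMakeBorder(b,0,30,0,0,0)
c=np.full((600,720,3),0,np.uint8); 
c=np.zeros((380,720,3),np.uint8)
c[:380,:720]=a
c[200:380,540:720]=cv2.resize(b[:350],(180,180))
cv2.imwrite('pics/a.png',a)
for q in((365,188),(373,229),(216,257),(207,212)): print(at('top',*q,.012).round(4))
E
```

```text
[ 0.6109 -0.2926  0.012 ]
[ 0.5008 -0.3119  0.012 ]
[0.4169 0.0933 0.012 ]
[0.5337 0.1236 0.012 ]
```

View pics/a.png

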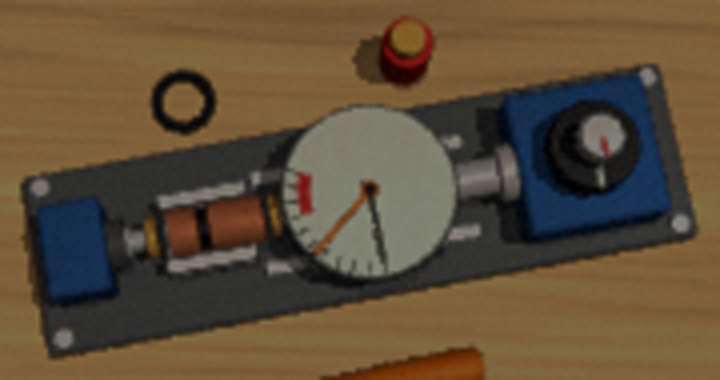

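```bash
python3 - <<'E'
from h import *
P=lambda x,y,z: at('top',200+(x+.5)/4-.5,170+(y+.5)/4-.5,z)
f=P(603,133,.110);c=P(595,148,.086);p=P(370,188,.073);n=P(387,270,.073);o=P(318,250,.071)
print(f,c,p,n,o,np.linalg.norm((n-p)[:2]),np.linalg.norm((o-p)[:2]))
ang=lambda v:np.arctan2(v[1],v[0])
yaw=ang(p-c)-np.pi/2; print('yaw knob-pivot',yaw,np.linalg.norm((p-c)[:2]),'needle',ang(n-p)-np.pi,'set rel',ang(n-p)-ang(o-p), ang(o-p))
C=[P(*q,.012) for q in((655,68),(695,238),(55,357),(23,180))]
print([ang(C[3]-C[0])-np.pi/2,ang(C[2]-C[1])-np.pi/2], np.linalg.norm(C[3]-C[0]),np.linalg.norm(C[1]-C[0]),np.mean(C,0))
# side check
cc=bot.get_calibration('side')
im=cv2.imread('pics/side0.png')
print([ (np.round(at('side',u,v,z),3)) for u,v,z in((324,257,.11),(322,264,.086),(288,234,.07))])
# predicted tool vectors
print(R.from_quat(bot.get_obs()['tool_rot']).as_matrix().round(3))
b=cv2.resize(im[215:310,225:360],None,fx=5,fy=5,interpolation=cv2.INTER_CUBIC);cv2.imwrite('pics/b.png',b)
E
```

```text
[ 0.54685265 -0.23544066  0.11      ] [ 0.54272293 -0.23478527  0.086     ] [ 0.51628303 -0.09768271  0.073     ] [ 0.46560449 -0.10914318  0.073     ] [ 0.47706213 -0.06664775  0.071     ] 0.051958221328656136 0.05001446296850057
yaw knob-pivot 0.1905089445351711 0.13962873115617638 needle -6.060785410712311 set rel -5.391380364797591 2.472187607675073
[np.float64(0.20851084518981944), np.float64(0.21148607531167007)] 0.42486942769744623 0.11666237143955369 [ 0.51338744 -0.09350958  0.012     ]
[array([ 0.546, -0.241,  0.11 ]), array([ 0.544, -0.239,  0.086]), array([ 0.516, -0.106,  0.07 ])]
[[ 0.975  0.221 -0.   ]
 [ 0.221 -0.975 -0.   ]
 [-0.     0.    -1.   ]]
```

View pics/b.png

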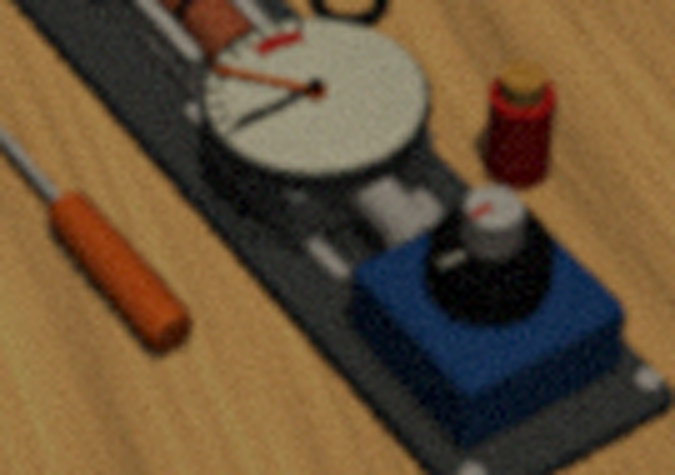

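Emit:
{"fn": "drive_tool", "kwargs": {"rows": [{"dx":0.5,"dy":-0.15,"dz":0.05,"hand":85},{"dx":1.3,"dy":-0.4,"dz":0.1,"hand":85},{"dx":2.2,"dy":-0.7,"dz":0.2,"hand":85},{"dx":3.1,"dy":-1.0,"dz":0.3,"hand":85},{"dx":4.0,"dy":-1.3,"dz":0.4,"hand":85},{"dx":4.9,"dy":-1.6,"dz":0.5,"hand":85},{"dx":5.8,"dy":-1.9,"dz":0.6,"hand":85},{"dx":6.7,"dy":-2.2,"dz":0.7,"hand":85},{"dx":7.6,"dy":-2.45,"dz":0.8,"hand":85},{"dx":8.4,"dy":-2.7,"dz":0.84,"hand":85},{"dx":9.0,"dy":-2.85,"dz":0.84,"hand":75},{"dx":9.4,"dy":-2.93,"dz":0.84,"hand":75},{"dx":9.59,"dy":-2.97,"dz":0.84,"hand":75},{"dx":9.59,"dy":-2.97,"dz":0.84,"hand":75},{"dx":9.59,"dy":-2.97,"dz":0.84,"hand":75}]}}

```text
invalid input at $.rows[0]: expected keys dx, dy, dz, wx, wy, wz, hand
```

```bash
python3 - <<'E'
from h import *
s=snap('side'); cv2.imwrite('pics/c.png',cv2.cvtColor(cv2.resize(s[150:310,225:425],None,fx=3.7,fy=3.7,interpolation=cv2.INTER_CUBIC),4))
o=bot.get_obs(); print(o['clock'],o['eef_pos'],o['joint_pos'],o['ft_force'],o['ft_torque'],bot.tip_extent,o['grip_width'])
E
```

```text
0.85 [ 0.1104937  -0.48764323  0.24230778] [-1.34798799e+00  2.40606335e-01  5.01171007e-03  1.33520084e+00
  2.78389406e-05  1.57082993e+00] [ 0.2915427   0.10752102 -0.08090615] [-0.00719078 -0.02382904  0.0137629 ] 0.011 0.08544035085670276
```

View pics/c.png

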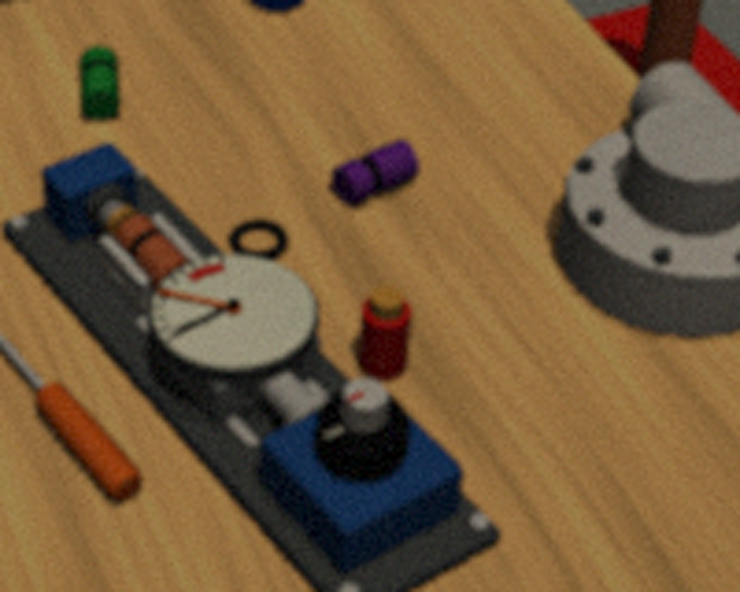

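The arm has not moved, because every key is required. The crop shows the silver knob at about (365,395), with the copper cartridge in the cradle at (145,240). I'm resending the move.

Emit:
{"fn": "drive_tool", "kwargs": {"rows": [{"dx":0.5,"dy":-0.15,"dz":0.05,"wx":0,"wy":0,"wz":0,"hand":85},{"dx":1.3,"dy":-0.4,"dz":0.1,"wx":0,"wy":0,"wz":0,"hand":85},{"dx":2.2,"dy":-0.7,"dz":0.2,"wx":0,"wy":0,"wz":0,"hand":85},{"dx":3.1,"dy":-1.0,"dz":0.3,"wx":0,"wy":0,"wz":0,"hand":85},{"dx":4.0,"dy":-1.3,"dz":0.4,"wx":0,"wy":0,"wz":0,"hand":85},{"dx":4.9,"dy":-1.6,"dz":0.5,"wx":0,"wy":0,"wz":0,"hand":85},{"dx":5.8,"dy":-1.9,"dz":0.6,"wx":0,"wy":0,"wz":0,"hand":85},{"dx":6.7,"dy":-2.2,"dz":0.7,"wx":0,"wy":0,"wz":0,"hand":85},{"dx":7.6,"dy":-2.45,"dz":0.8,"wx":0,"wy":0,"wz":0,"hand":75},{"dx":8.4,"dy":-2.7,"dz":0.84,"wx":0,"wy":0,"wz":0,"hand":75},{"dx":9.0,"dy":-2.85,"dz":0.84,"wx":0,"wy":0,"wz":0,"hand":75},{"dx":9.4,"dy":-2.93,"dz":0.84,"wx":0,"wy":0,"wz":0,"hand":75},{"dx":9.59,"dy":-2.97,"dz":0.84,"wx":0,"wy":0,"wz":0,"hand":75},{"dx":9.59,"dy":-2.97,"dz":0.84,"wx":0,"wy":0,"wz":0,"hand":75},{"dx":9.59,"dy":-2.97,"dz":0.84,"wx":0,"wy":0,"wz":0,"hand":75}]}}

```text
clock: 2.35
eef_pos: [0.5445, -0.2373, 0.2002]
tool_rot: [0.994, 0.111, -0.0, -0.0]
ft_force: [-0.3, 0.2, -0.1]
grip_width: 0.0751
grasp_force: 0.0
```

```bash
python3 - <<'E'
from h import *
s=snap('side'); t=snap('top')
cr=lambda im,x,y:cv2.resize(im[y:y+150,x:x+100],None,fx=4,fy=4,interpolation=cv2.INTER_CUBIC)
cv2.imwrite('pics/d.png',cv2.cvtColor(np.hstack([cr(s,270,170),cr(t,290,150)]),4))
o=bot.get_obs(); print(o['clock'],o['eef_pos'],o['joint_pos'],o['ft_force'],o['ft_torque'],o['grip_width'])
E
```

```text
2.45 [ 0.54423258 -0.23761093  0.20046145] [-4.11520422e-01  4.47115736e-01  1.91699096e-01  1.31580637e+00
 -2.69608473e-04  2.50878948e+00] [-0.40629716  0.93028898  0.25899812] [-0.03327792 -0.04485986  0.03771319] 0.07509132994741877
```

View pics/d.png

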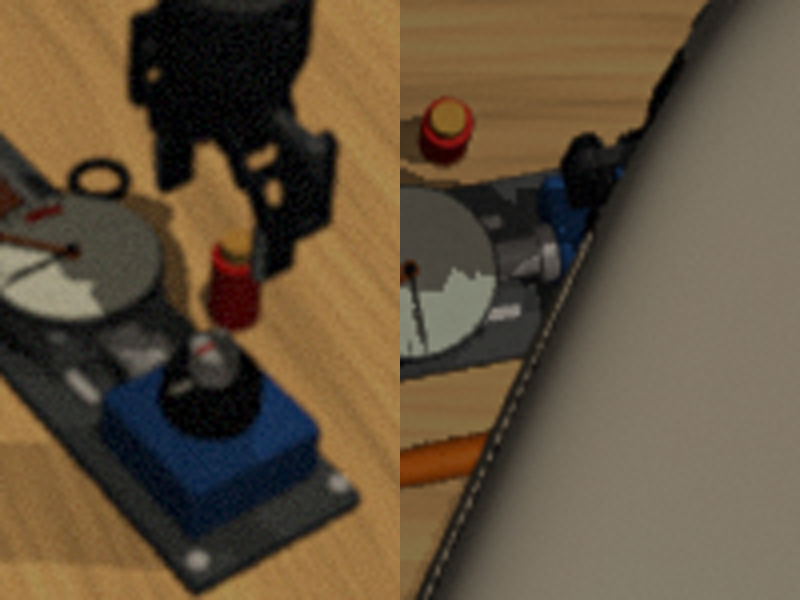

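Emit:
{"fn": "drive_tool", "kwargs": {"rows": [{"dx":0,"dy":0,"dz":0,"wx":0,"wy":0,"wz":-1.7,"hand":75},{"dx":0,"dy":0,"dz":0,"wx":0,"wy":0,"wz":-3.4,"hand":75},{"dx":0,"dy":0,"dz":0,"wx":0,"wy":0,"wz":-5.1,"hand":75},{"dx":0,"dy":0,"dz":0,"wx":0,"wy":0,"wz":-6.8,"hand":75},{"dx":0,"dy":0,"dz":0,"wx":0,"wy":0,"wz":-8.5,"hand":75},{"dx":0,"dy":0,"dz":0,"wx":0,"wy":0,"wz":-10.2,"hand":75},{"dx":0,"dy":0,"dz":0,"wx":0,"wy":0,"wz":-11.9,"hand":75},{"dx":0,"dy":0,"dz":0,"wx":0,"wy":0,"wz":-13.6,"hand":75},{"dx":0,"dy":0,"dz":0,"wx":0,"wy":0,"wz":-15.3,"hand":75},{"dx":0,"dy":0,"dz":0,"wx":0,"wy":0,"wz":-17,"hand":75},{"dx":0,"dy":0,"dz":0,"wx":0,"wy":0,"wz":-18.7,"hand":75},{"dx":0,"dy":0,"dz":0,"wx":0,"wy":0,"wz":-20.4,"hand":75},{"dx":0,"dy":0,"dz":0,"wx":0,"wy":0,"wz":-22.1,"hand":75},{"dx":0,"dy":0,"dz":0,"wx":0,"wy":0,"wz":-23.8,"hand":75},{"dx":0,"dy":0,"dz":0,"wx":0,"wy":0,"wz":-25.5,"hand":75},{"dx":0,"dy":0,"dz":0,"wx":0,"wy":0,"wz":-27.2,"hand":75},{"dx":0,"dy":0,"dz":0,"wx":0,"wy":0,"wz":-28.9,"hand":75},{"dx":0,"dy":0,"dz":0,"wx":0,"wy":0,"wz":-30.6,"hand":75},{"dx":0,"dy":0,"dz":0,"wx":0,"wy":0,"wz":-32.3,"hand":75},{"dx":0,"dy":0,"dz":0,"wx":0,"wy":0,"wz":-34,"hand":75}]}}

```text
clock: 4.45
eef_pos: [0.5442, -0.2378, 0.2007]
tool_rot: [-0.026, 1.0, -0.0, -0.0]
ft_force: [-0.8, 0.2, 0.4]
grip_width: 0.075
grasp_force: 0.0
```

```bash
python3 - <<'E'
from h import *
def proj(cam,p):
    c=bot.get_calibration(cam); f=210/np.tan(np.radians(c['vfov'])/2)
    q=R.from_quat(c['rotation']).as_matrix().T@(np.array(p)-c['origin']); return np.round([c['cx']+f*q[0]/-q[2],c['cy']-f*q[1]/-q[2]],1)
# fingertips at opening 75 (pads ~10mm farther back than shut)
for z in(.19,.2): print(proj('side',[.5443,-.2376,z]), 'seen tips mid (325.5,228)')
for xy in((.545,-.237),(.545,-.241)): print(proj('side',[*xy,.11]),'seen silver (323.7..324.3,255.5)',proj('top',[*xy,.11]),'seen top (350.4,202.9)')
o=bot.get_obs(); M=R.from_quat(o['tool_rot']).as_matrix(); print(o['eef_pos'],o['joint_pos'],M.round(4))
E
```

```text
[324.1 229.5] seen tips mid (325.5,228)
[324.4 226. ] seen tips mid (325.5,228)
[322.6 255.8] seen silver (323.7..324.3,255.5) [351.  203.6] seen top (350.4,202.9)
[323.4 257. ] seen silver (323.7..324.3,255.5) [352.7 203.7] seen top (350.4,202.9)
[ 0.54424941 -0.23779326  0.20068063] [-4.11853797e-01  4.46798074e-01  1.91779337e-01  1.31571321e+00
 -1.40987011e-04 -4.64327131e-01] [[-9.986e-01 -5.240e-02  0.000e+00]
 [-5.240e-02  9.986e-01 -2.000e-04]
 [ 0.000e+00 -2.000e-04 -1.000e+00]]
```

Emit:
{"fn": "drive_tool", "kwargs": {"rows": [{"dx":-0.06,"dy":0.02,"dz":0.3,"wx":0,"wy":0,"wz":0,"hand":75},{"dx":-0.06,"dy":0.02,"dz":0.8,"wx":0,"wy":0,"wz":0,"hand":75},{"dx":-0.06,"dy":0.02,"dz":1.3,"wx":0,"wy":0,"wz":0,"hand":75},{"dx":-0.06,"dy":0.02,"dz":1.7,"wx":0,"wy":0,"wz":0,"hand":75},{"dx":-0.06,"dy":0.02,"dz":2.0,"wx":0,"wy":0,"wz":0,"hand":75},{"dx":-0.06,"dy":0.02,"dz":2.2,"wx":0,"wy":0,"wz":0,"hand":70},{"dx":-0.06,"dy":0.02,"dz":2.4,"wx":0,"wy":0,"wz":0,"hand":66},{"dx":-0.06,"dy":0.02,"dz":2.53,"wx":0,"wy":0,"wz":0,"hand":63},{"dx":-0.06,"dy":0.02,"dz":2.53,"wx":0,"wy":0,"wz":0,"hand":61},{"dx":-0.06,"dy":0.02,"dz":2.53,"wx":0,"wy":0,"wz":0,"hand":60},{"dx":-0.06,"dy":0.02,"dz":2.53,"wx":0,"wy":0,"wz":0,"hand":60}]}}

```text
clock: 5.55
eef_pos: [0.5488, -0.2359, 0.0746]
tool_rot: [-0.024, 1.0, -0.0, 0.001]
ft_force: [0.3, -0.7, -0.2]
grip_width: 0.0597
grasp_force: 0.0
```

```bash
python3 - <<'E'
from h import *
s=snap('side'); t=snap('top')
cr=lambda im,x,y:cv2.resize(im[y:y+100,x:x+100],None,fx=4,fy=4,interpolation=cv2.INTER_CUBIC)
cv2.imwrite('pics/e.png',cv2.cvtColor(np.hstack([cr(s,270,210),cr(t,270,160)]),4))
o=bot.get_obs(); print(o['clock'],o['eef_pos'],o['joint_pos'],o['ft_force'],o['ft_torque'],o['grip_width'])
E
```

```text
5.65 [ 0.5488032  -0.23587006  0.07451881] [-4.05908021e-01  5.46914025e-01  9.10656301e-03  1.03157865e+00
 -2.59048205e-05 -4.54316796e-01] [-0.10504088  0.32261267  0.55072942] [-0.0137143   0.04100266 -0.02982851] 0.06000160923609385
```

View pics/e.png

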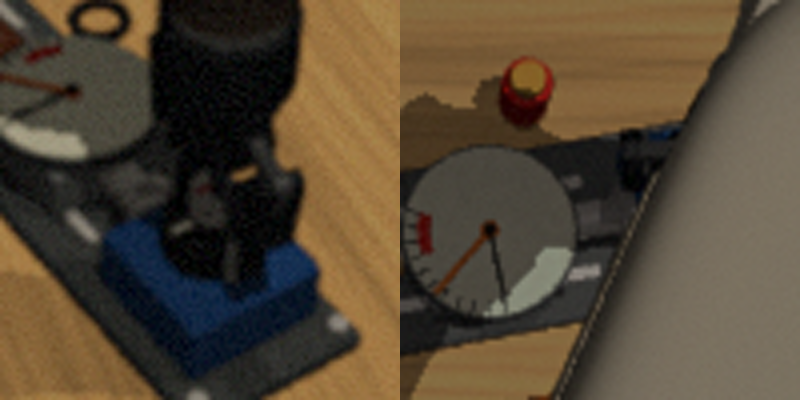

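Emit:
{"fn": "drive_tool", "kwargs": {"rows": [{"dx":0.03,"dy":0,"dz":0,"wx":0,"wy":0,"wz":0,"hand":58},{"dx":0.03,"dy":0,"dz":0,"wx":0,"wy":0,"wz":0,"hand":57},{"dx":0.03,"dy":0,"dz":0,"wx":0,"wy":0,"wz":0,"hand":56.5}]}}

```text
clock: 5.95
eef_pos: [0.5468, -0.2358, 0.0739]
tool_rot: [-0.024, 1.0, -0.0, 0.0]
ft_force: [1.4, -0.4, -0.6]
grip_width: 0.0565
grasp_force: 0.0
```

Emit:
{"fn": "drive_tool", "kwargs": {"rows": [{"dx":0,"dy":0,"dz":0,"wx":0,"wy":0,"wz":0,"hand":56},{"dx":0,"dy":0,"dz":0,"wx":0,"wy":0,"wz":0,"hand":56}]}}

```text
clock: 6.15
eef_pos: [0.5468, -0.2358, 0.0738]
tool_rot: [-0.024, 1.0, 0.0, -0.0]
ft_force: [-0.4, 0.7, 0.5]
grip_width: 0.0558
grasp_force: 0.0
```

Emit:
{"fn": "drive_tool", "kwargs": {"rows": [{"dx":0,"dy":0,"dz":0,"wx":0,"wy":0,"wz":0,"hand":55.6},{"dx":0,"dy":0,"dz":0,"wx":0,"wy":0,"wz":0,"hand":55.6}]}}

```text
clock: 6.35
eef_pos: [0.5468, -0.2358, 0.0739]
tool_rot: [-0.024, 1.0, -0.0, 0.0]
ft_force: [0.3, -0.2, 1.2]
grip_width: 0.0556
grasp_force: 6.4
```

Emit:
{"fn": "drive_tool", "kwargs": {"rows": [{"dx":0,"dy":0,"dz":0,"wx":0,"wy":0,"wz":0,"hand":55.2},{"dx":0,"dy":0,"dz":0,"wx":0,"wy":0,"wz":0,"hand":55.2}]}}

```text
clock: 6.55
eef_pos: [0.5468, -0.2358, 0.0739]
tool_rot: [-0.024, 1.0, -0.0, 0.0]
ft_force: [0.0, 1.4, 1.5]
grip_width: 0.0555
grasp_force: 14.2
```

Emit:
{"fn": "drive_tool", "kwargs": {"rows": [{"dx":0,"dy":0,"dz":0,"wx":0,"wy":0,"wz":0.2,"hand":55.2},{"dx":0,"dy":0,"dz":0,"wx":0,"wy":0,"wz":0.5,"hand":55.2},{"dx":0,"dy":0,"dz":0,"wx":0,"wy":0,"wz":0.8,"hand":55.2}]}}

```text
clock: 6.85
eef_pos: [0.5468, -0.2358, 0.074]
tool_rot: [0.012, 1.0, -0.0, 0.0]
ft_force: [-0.8, 0.0, 1.9]
grip_width: 0.0554
grasp_force: 14.2
```

```bash
cat > o.py <<'E'
from h import *
a=[]
for i in range(1):
    o=bot.get_obs(); M=R.from_quat(o['tool_rot']).as_matrix()
    print(round(o['clock'],2),'pos',o['eef_pos'].round(4),'yawcw',round(-np.arctan2(M[1,1],M[0,1])+np.pi/2,3),'F',o['ft_force'].round(1),'T',o['ft_torque'].round(3),'tau6',o['tau'][5].round(3),'w',o['grip_width'].round(4),'g',round(o['grasp_force'],1),'j6',o['joint_pos'][5].round(3))
E
python3 o.py
```

```text
Traceback (most recent call last):
  File "o.py", line 5, in <module>
    print(round(o['clock'],2),'pos',o['eef_pos'].round(4),'yawcw',round(-np.arctan2(M[1,1],M[0,1])+np.pi/2,3),'F',o['ft_force'].round(1),'T',o['ft_torque'].round(3),'tau6',o['tau'][5].round(3),'w',o['grip_width'].round(4),'g',round(o['grasp_force'],1),'j6',o['joint_pos'][5].round(3))
                                                                                                                                                                                                     ^^^^^^^^^^^^^^^^^^^^^
AttributeError: 'float' object has no attribute 'round'
```

```bash
sed -i "s/o\['grip_width'\].round(4)/round(o['grip_width'],4)/" o.py; python3 o.py
```

```text
6.85 pos [ 0.5468 -0.2358  0.074 ] yawcw 0.023 F [-0.8  0.   1.9] T [0.047 0.206 0.377] tau6 0.123 w 0.0554 g 14.2 j6 -0.384
```

Emit:
{"fn": "drive_tool", "kwargs": {"rows": [{"dx":0,"dy":0,"dz":0,"wx":0,"wy":0,"wz":0,"hand":54.8},{"dx":0,"dy":0,"dz":0,"wx":0,"wy":0,"wz":0.4,"hand":54.8},{"dx":0,"dy":0,"dz":0,"wx":0,"wy":0,"wz":0.8,"hand":54.8},{"dx":0,"dy":0,"dz":0,"wx":0,"wy":0,"wz":1.2,"hand":54.8}]}}

```text
clock: 7.25
eef_pos: [0.5468, -0.2358, 0.074]
tool_rot: [0.064, 0.998, -0.0, 0.0]
ft_force: [-1.1, -0.9, 2.6]
grip_width: 0.055
grasp_force: 22.4
```

```bash
cat > o.py <<'E'
from h import *
import sys
T=[]
for i in range(int(sys.argv[1]) if len(sys.argv)>1 else 1):
    if i: bot.camera('side')
    o=bot.get_obs(); M=R.from_quat(o['tool_rot']).as_matrix(); T.append(o['ft_torque'][2])
print(round(o['clock'],2),'pos',o['eef_pos'].round(4),'yawcw',round(-np.arctan2(M[1,1],M[0,1])+np.pi/2,3),'F',o['ft_force'].round(1),'Tz',np.round(T,3),'tau6',o['tau'][5].round(3),'w',round(o['grip_width'],4),'g',round(o['grasp_force'],1))
E
python3 o.py 4
```

```text
7.4 pos [ 0.5468 -0.2358  0.074 ] yawcw 0.127 F [-1.2  1.   3.4] Tz [ 0.394  0.06  -0.119 -0.224] tau6 -0.148 w 0.0551 g 22.5
```

Emit:
{"fn": "drive_tool", "kwargs": {"rows": [{"dx":0,"dy":0,"dz":0,"wx":0,"wy":0,"wz":0.4,"hand":54.8},{"dx":0,"dy":0,"dz":0,"wx":0,"wy":0,"wz":0.8,"hand":54.8},{"dx":0,"dy":0,"dz":0,"wx":0,"wy":0,"wz":1.2,"hand":54.8},{"dx":0,"dy":0,"dz":0,"wx":0,"wy":0,"wz":1.6,"hand":54.8}]}}

```text
clock: 7.8
eef_pos: [0.5468, -0.2359, 0.074]
tool_rot: [0.133, 0.991, -0.0, 0.0]
ft_force: [-0.6, 0.9, 3.3]
grip_width: 0.0551
grasp_force: 22.5
```

```bash
python3 o.py
```

```text
7.8 pos [ 0.5468 -0.2359  0.074 ] yawcw 0.266 F [-0.6  0.9  3.3] Tz [0.341] tau6 0.06 w 0.0551 g 22.5
```

Emit:
{"fn": "drive_tool", "kwargs": {"rows": [{"dx":0,"dy":0,"dz":0,"wx":0,"wy":0,"wz":0.4,"hand":54.8},{"dx":0,"dy":0,"dz":0,"wx":0,"wy":0,"wz":0.8,"hand":54.8}]}}

```text
clock: 8.0
eef_pos: [0.5468, -0.2358, 0.074]
tool_rot: [0.167, 0.986, -0.0, 0.0]
ft_force: [-0.7, 0.2, 3.8]
grip_width: 0.0552
grasp_force: 22.5
```

```bash
python3 o.py
```

```text
8.0 pos [ 0.5468 -0.2358  0.074 ] yawcw 0.336 F [-0.7  0.2  3.8] Tz [0.329] tau6 0.06 w 0.0552 g 22.5
```

Emit:
{"fn": "drive_tool", "kwargs": {"rows": [{"dx":0,"dy":0,"dz":0,"wx":0,"wy":0,"wz":0.4,"hand":54.8},{"dx":0,"dy":0,"dz":0,"wx":0,"wy":0,"wz":0.8,"hand":54.8}]}}

```text
clock: 8.2
eef_pos: [0.5468, -0.2359, 0.074]
tool_rot: [0.202, 0.979, -0.0, 0.0]
ft_force: [-0.9, 0.1, 3.1]
grip_width: 0.0552
grasp_force: 22.5
```

```bash
python3 o.py
```

```text
8.2 pos [ 0.5468 -0.2359  0.074 ] yawcw 0.406 F [-0.9  0.1  3.1] Tz [0.327] tau6 0.081 w 0.0552 g 22.5
```

Emit:
{"fn": "drive_tool", "kwargs": {"rows": [{"dx":0,"dy":0,"dz":0,"wx":0,"wy":0,"wz":0.4,"hand":54.8},{"dx":0,"dy":0,"dz":0,"wx":0,"wy":0,"wz":0.8,"hand":54.8}]}}

```text
clock: 8.4
eef_pos: [0.5468, -0.2359, 0.074]
tool_rot: [0.236, 0.972, -0.0, 0.0]
ft_force: [-1.6, 0.3, 3.5]
grip_width: 0.0551
grasp_force: 22.5
```

```bash
python3 o.py
```

```text
8.4 pos [ 0.5468 -0.2359  0.074 ] yawcw 0.476 F [-1.6  0.3  3.5] Tz [0.403] tau6 0.078 w 0.0551 g 22.5
```

Emit:
{"fn": "drive_tool", "kwargs": {"rows": [{"dx":0,"dy":0,"dz":0,"wx":0,"wy":0,"wz":0.4,"hand":54.8},{"dx":0,"dy":0,"dz":0,"wx":0,"wy":0,"wz":0.8,"hand":54.8}]}}

```text
clock: 8.6
eef_pos: [0.5468, -0.2359, 0.074]
tool_rot: [0.269, 0.963, -0.0, 0.0]
ft_force: [-1.3, -0.6, 2.7]
grip_width: 0.0554
grasp_force: 22.5
```

```bash
python3 o.py
```

```text
8.6 pos [ 0.5468 -0.2359  0.074 ] yawcw 0.545 F [-1.3 -0.6  2.7] Tz [0.318] tau6 0.078 w 0.0554 g 22.5
```

Emit:
{"fn": "drive_tool", "kwargs": {"rows": [{"dx":0,"dy":0,"dz":0,"wx":0,"wy":0,"wz":0.4,"hand":54.8},{"dx":0,"dy":0,"dz":0,"wx":0,"wy":0,"wz":0.8,"hand":54.8}]}}

```text
clock: 8.8
eef_pos: [0.5468, -0.2359, 0.074]
tool_rot: [0.303, 0.953, -0.0, 0.0]
ft_force: [-1.8, 0.3, 4.4]
grip_width: 0.0555
grasp_force: 22.5
```

```bash
python3 o.py
```

```text
8.8 pos [ 0.5468 -0.2359  0.074 ] yawcw 0.615 F [-1.8  0.3  4.4] Tz [0.403] tau6 0.079 w 0.0555 g 22.5
```

Emit:
{"fn": "drive_tool", "kwargs": {"rows": [{"dx":0,"dy":0,"dz":0,"wx":0,"wy":0,"wz":0.2,"hand":54.8}]}}

```text
clock: 8.9
eef_pos: [0.5468, -0.2359, 0.074]
tool_rot: [0.311, 0.95, -0.0, 0.0]
ft_force: [-1.3, -0.8, 3.8]
grip_width: 0.0551
grasp_force: 22.5
```

```bash
python3 o.py
```

```text
8.9 pos [ 0.5468 -0.2359  0.074 ] yawcw 0.632 F [-1.3 -0.8  3.8] Tz [0.359] tau6 0.293 w 0.0551 g 22.5
```

Emit:
{"fn": "drive_tool", "kwargs": {"rows": [{"dx":0,"dy":0,"dz":0,"wx":0,"wy":0,"wz":0.2,"hand":54.8}]}}

```text
clock: 9.0
eef_pos: [0.5468, -0.2359, 0.074]
tool_rot: [0.319, 0.948, -0.0, 0.0]
ft_force: [-2.2, 0.1, 3.5]
grip_width: 0.0552
grasp_force: 22.5
```

```bash
python3 o.py
```

```text
9.0 pos [ 0.5468 -0.2359  0.074 ] yawcw 0.65 F [-2.2  0.1  3.5] Tz [0.454] tau6 0.216 w 0.0552 g 22.5
```

Emit:
{"fn": "drive_tool", "kwargs": {"rows": [{"dx":0,"dy":0,"dz":0,"wx":0,"wy":0,"wz":0.2,"hand":54.8}]}}

```text
clock: 9.1
eef_pos: [0.5468, -0.2359, 0.074]
tool_rot: [0.328, 0.945, -0.0, 0.0]
ft_force: [-1.6, -0.8, 3.9]
grip_width: 0.0549
grasp_force: 22.5
```

```bash
python3 o.py
```

```text
9.1 pos [ 0.5468 -0.2359  0.074 ] yawcw 0.668 F [-1.6 -0.8  3.9] Tz [0.365] tau6 0.212 w 0.0549 g 22.5
```

Emit:
{"fn": "drive_tool", "kwargs": {"rows": [{"dx":0,"dy":0,"dz":0,"wx":0,"wy":0,"wz":0.2,"hand":54.8}]}}

```text
clock: 9.2
eef_pos: [0.5468, -0.2359, 0.074]
tool_rot: [0.336, 0.942, -0.0, 0.0]
ft_force: [-1.0, 0.3, 4.5]
grip_width: 0.0556
grasp_force: 22.5
```

```bash
python3 o.py
```

```text
9.2 pos [ 0.5468 -0.2359  0.074 ] yawcw 0.686 F [-1.   0.3  4.5] Tz [0.348] tau6 0.215 w 0.0556 g 22.5
```

`tau6` is a much cleaner drag signal than the force sensor: it stays flat at constant speed, so the cartridge isn't taken up yet.

Emit:
{"fn": "drive_tool", "kwargs": {"rows": [{"dx":0,"dy":0,"dz":0,"wx":0,"wy":0,"wz":0.4,"hand":54.8},{"dx":0,"dy":0,"dz":0,"wx":0,"wy":0,"wz":0.8,"hand":54.8}]}}

```text
clock: 9.4
eef_pos: [0.5468, -0.2359, 0.074]
tool_rot: [0.369, 0.929, -0.0, 0.0]
ft_force: [-2.1, 0.1, 4.8]
grip_width: 0.0554
grasp_force: 22.6
```

```bash
python3 o.py
```

```text
9.4 pos [ 0.5468 -0.2359  0.074 ] yawcw 0.756 F [-2.1  0.1  4.8] Tz [0.423] tau6 0.077 w 0.0554 g 22.6
```

Emit:
{"fn": "drive_tool", "kwargs": {"rows": [{"dx":0,"dy":0,"dz":0,"wx":0,"wy":0,"wz":0.4,"hand":54.8},{"dx":0,"dy":0,"dz":0,"wx":0,"wy":0,"wz":0.8,"hand":54.8}]}}

```text
clock: 9.6
eef_pos: [0.5467, -0.2359, 0.074]
tool_rot: [0.402, 0.916, -0.0, 0.0]
ft_force: [-2.2, -0.6, 4.2]
grip_width: 0.0554
grasp_force: 22.6
```

```bash
python3 o.py
```

```text
9.6 pos [ 0.5467 -0.2359  0.074 ] yawcw 0.826 F [-2.2 -0.6  4.2] Tz [0.372] tau6 0.08 w 0.0554 g 22.6
```

Emit:
{"fn": "drive_tool", "kwargs": {"rows": [{"dx":0,"dy":0,"dz":0,"wx":0,"wy":0,"wz":0.4,"hand":54.8},{"dx":0,"dy":0,"dz":0,"wx":0,"wy":0,"wz":0.8,"hand":54.8}]}}

```text
clock: 9.8
eef_pos: [0.5467, -0.2359, 0.074]
tool_rot: [0.433, 0.901, -0.0, 0.0]
ft_force: [-2.1, -0.2, 4.3]
grip_width: 0.0552
grasp_force: 22.6
```

```bash
python3 o.py
```

```text
9.8 pos [ 0.5467 -0.2359  0.074 ] yawcw 0.896 F [-2.1 -0.2  4.3] Tz [0.332] tau6 0.08 w 0.0552 g 22.6
```

Emit:
{"fn": "drive_tool", "kwargs": {"rows": [{"dx":0,"dy":0,"dz":0,"wx":0,"wy":0,"wz":0.4,"hand":54.8},{"dx":0,"dy":0,"dz":0,"wx":0,"wy":0,"wz":0.8,"hand":54.8}]}}

```text
clock: 10.0
eef_pos: [0.5467, -0.2359, 0.074]
tool_rot: [0.464, 0.886, -0.0, 0.0]
ft_force: [-2.0, -0.9, 4.3]
grip_width: 0.0554
grasp_force: 22.6
```

```bash
python3 o.py
```

```text
10.0 pos [ 0.5467 -0.2359  0.074 ] yawcw 0.966 F [-2.  -0.9  4.3] Tz [0.385] tau6 0.08 w 0.0554 g 22.6
```

Emit:
{"fn": "drive_tool", "kwargs": {"rows": [{"dx":0,"dy":0,"dz":0,"wx":0,"wy":0,"wz":0.4,"hand":54.8},{"dx":0,"dy":0,"dz":0,"wx":0,"wy":0,"wz":0.8,"hand":54.8}]}}

```text
clock: 10.2
eef_pos: [0.5467, -0.2359, 0.074]
tool_rot: [0.495, 0.869, -0.0, 0.0]
ft_force: [-2.4, -0.9, 4.5]
grip_width: 0.0558
grasp_force: 22.6
```

```bash
python3 o.py
```

```text
10.2 pos [ 0.5467 -0.2359  0.074 ] yawcw 1.036 F [-2.4 -0.9  4.5] Tz [0.314] tau6 0.081 w 0.0558 g 22.6
```

Emit:
{"fn": "drive_tool", "kwargs": {"rows": [{"dx":0,"dy":0,"dz":0,"wx":0,"wy":0,"wz":0.4,"hand":54.8},{"dx":0,"dy":0,"dz":0,"wx":0,"wy":0,"wz":0.8,"hand":54.8}]}}

```text
clock: 10.4
eef_pos: [0.5467, -0.2359, 0.074]
tool_rot: [0.525, 0.851, -0.0, 0.0]
ft_force: [-2.3, 0.5, 5.1]
grip_width: 0.055
grasp_force: 22.6
```

```bash
python3 o.py
```

```text
10.4 pos [ 0.5467 -0.2359  0.074 ] yawcw 1.106 F [-2.3  0.5  5.1] Tz [0.318] tau6 0.093 w 0.055 g 22.6
```

Emit:
{"fn": "drive_tool", "kwargs": {"rows": [{"dx":0,"dy":0,"dz":0,"wx":0,"wy":0,"wz":0.4,"hand":54.8},{"dx":0,"dy":0,"dz":0,"wx":0,"wy":0,"wz":0.8,"hand":54.8}]}}

```text
clock: 10.6
eef_pos: [0.5467, -0.2359, 0.074]
tool_rot: [0.554, 0.832, -0.0, 0.0]
ft_force: [-2.1, -1.1, 4.5]
grip_width: 0.055
grasp_force: 22.6
```

```bash
python3 o.py
```

```text
10.6 pos [ 0.5467 -0.2359  0.074 ] yawcw 1.175 F [-2.1 -1.1  4.5] Tz [0.424] tau6 0.118 w 0.055 g 22.6
```

Emit:
{"fn": "drive_tool", "kwargs": {"rows": [{"dx":0,"dy":0,"dz":0,"wx":0,"wy":0,"wz":0.4,"hand":54.8},{"dx":0,"dy":0,"dz":0,"wx":0,"wy":0,"wz":0.8,"hand":54.8}]}}

```text
clock: 10.8
eef_pos: [0.5467, -0.2359, 0.074]
tool_rot: [0.583, 0.812, -0.0, 0.0]
ft_force: [-2.7, -0.5, 4.6]
grip_width: 0.0551
grasp_force: 22.6
```

```bash
python3 o.py
```

```text
10.8 pos [ 0.5467 -0.2359  0.074 ] yawcw 1.245 F [-2.7 -0.5  4.6] Tz [0.409] tau6 0.142 w 0.0551 g 22.6
```

Emit:
{"fn": "drive_tool", "kwargs": {"rows": [{"dx":0,"dy":0,"dz":0,"wx":0,"wy":0,"wz":0.4,"hand":54.8},{"dx":0,"dy":0,"dz":0,"wx":0,"wy":0,"wz":0.4,"hand":54.8},{"dx":0,"dy":0,"dz":0,"wx":0,"wy":0,"wz":0.4,"hand":54.8},{"dx":0,"dy":0,"dz":0,"wx":0,"wy":0,"wz":0.4,"hand":54.8},{"dx":0,"dy":0,"dz":0,"wx":0,"wy":0,"wz":0.4,"hand":54.8}]}}

```text
clock: 11.3
eef_pos: [0.5467, -0.236, 0.074]
tool_rot: [0.597, 0.802, -0.0, 0.0]
ft_force: [-1.8, 0.8, 4.6]
grip_width: 0.0554
grasp_force: 22.6
```

```bash
python3 o.py; python3 -c "
from h import *
s=snap('side'); cv2.imwrite('pics/f.png',cv2.cvtColor(cv2.resize(s[200:290,240:340],None,fx=6,fy=6,interpolation=cv2.INTER_CUBIC),4))"
```

```text
11.3 pos [ 0.5467 -0.236   0.074 ] yawcw 1.279 F [-1.8  0.8  4.6] Tz [-0.061] tau6 -0.086 w 0.0554 g 22.6
```

View pics/f.png

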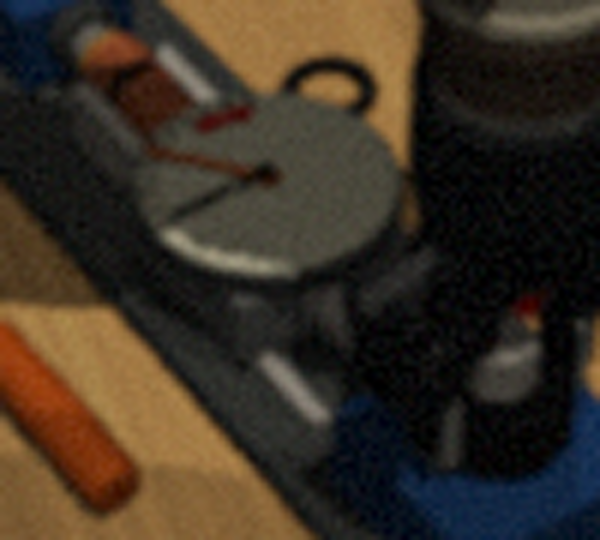

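Emit:
{"fn": "drive_tool", "kwargs": {"rows": [{"dx":0,"dy":0,"dz":0,"wx":0,"wy":0,"wz":0,"hand":58},{"dx":0,"dy":0,"dz":0,"wx":0,"wy":0,"wz":0,"hand":62},{"dx":0,"dy":0,"dz":0,"wx":0,"wy":0,"wz":0,"hand":63},{"dx":0,"dy":0,"dz":-0.2,"wx":0,"wy":0,"wz":0,"hand":63},{"dx":0,"dy":0,"dz":-0.4,"wx":0,"wy":0,"wz":0,"hand":63},{"dx":0,"dy":0,"dz":-0.56,"wx":0,"wy":0,"wz":0,"hand":63},{"dx":0,"dy":0,"dz":-0.56,"wx":0,"wy":0,"wz":0,"hand":50},{"dx":0,"dy":0,"dz":-0.56,"wx":0,"wy":0,"wz":0,"hand":40},{"dx":0,"dy":0,"dz":-0.56,"wx":0,"wy":0,"wz":0,"hand":32},{"dx":0,"dy":0,"dz":-0.56,"wx":0,"wy":0,"wz":0,"hand":29},{"dx":0,"dy":0,"dz":-0.56,"wx":0,"wy":0,"wz":0,"hand":28},{"dx":0,"dy":0,"dz":-0.56,"wx":0,"wy":0,"wz":0,"hand":28}]}}

```text
clock: 12.55
eef_pos: [0.5466, -0.2357, 0.1015]
tool_rot: [0.596, 0.803, -0.0, -0.0]
ft_force: [-0.8, 0.5, 1.0]
grip_width: 0.0278
grasp_force: 0.0
```

```bash
python3 o.py
```

```text
12.55 pos [ 0.5466 -0.2357  0.1015] yawcw 1.278 F [-0.8  0.5  1. ] Tz [-0.037] tau6 0.0 w 0.0278 g 0.0
```

Emit:
{"fn": "drive_tool", "kwargs": {"rows": [{"dx":0,"dy":0,"dz":0,"wx":0,"wy":0,"wz":0,"hand":27},{"dx":0,"dy":0,"dz":0,"wx":0,"wy":0,"wz":0,"hand":26},{"dx":0,"dy":0,"dz":0,"wx":0,"wy":0,"wz":0,"hand":26}]}}

```text
clock: 12.85
eef_pos: [0.5466, -0.2358, 0.1017]
tool_rot: [0.596, 0.803, -0.0, -0.0]
ft_force: [-0.4, 1.0, -0.5]
grip_width: 0.0264
grasp_force: 0.2
```

Emit:
{"fn": "drive_tool", "kwargs": {"rows": [{"dx":0,"dy":0,"dz":0,"wx":0,"wy":0,"wz":0,"hand":25.6},{"dx":0,"dy":0,"dz":0,"wx":0,"wy":0,"wz":0,"hand":25.6}]}}

```text
clock: 13.05
eef_pos: [0.5466, -0.2358, 0.1017]
tool_rot: [0.596, 0.803, -0.0, -0.0]
ft_force: [-0.0, 0.1, -0.1]
grip_width: 0.0259
grasp_force: 5.2
```

```bash
python3 o.py
```

```text
13.05 pos [ 0.5466 -0.2358  0.1017] yawcw 1.278 F [-0.   0.1 -0.1] Tz [0.079] tau6 0.0 w 0.0259 g 5.2
```

Emit:
{"fn": "drive_tool", "kwargs": {"rows": [{"dx":0,"dy":0,"dz":0,"wx":0,"wy":0,"wz":0,"hand":25.0},{"dx":0,"dy":0,"dz":0,"wx":0,"wy":0,"wz":0,"hand":25.0},{"dx":0,"dy":0,"dz":0,"wx":0,"wy":0,"wz":0.4,"hand":25.0},{"dx":0,"dy":0,"dz":0,"wx":0,"wy":0,"wz":0.8,"hand":25.0},{"dx":0,"dy":0,"dz":0,"wx":0,"wy":0,"wz":1.2,"hand":25.0}]}}

```text
clock: 13.55
eef_pos: [0.5466, -0.2358, 0.1018]
tool_rot: [0.638, 0.77, -0.0, -0.0]
ft_force: [-1.5, -0.4, -0.5]
grip_width: 0.0251
grasp_force: 14.8
```

```bash
python3 o.py
```

```text
13.55 pos [ 0.5466 -0.2358  0.1018] yawcw 1.384 F [-1.5 -0.4 -0.5] Tz [0.105] tau6 -0.191 w 0.0251 g 14.8
```

Emit:
{"fn": "drive_tool", "kwargs": {"rows": [{"dx":0,"dy":0,"dz":0,"wx":0,"wy":0,"wz":0.4,"hand":25.0},{"dx":0,"dy":0,"dz":0,"wx":0,"wy":0,"wz":0.8,"hand":25.0},{"dx":0,"dy":0,"dz":0,"wx":0,"wy":0,"wz":1.2,"hand":25.0},{"dx":0,"dy":0,"dz":0,"wx":0,"wy":0,"wz":1.6,"hand":25.0},{"dx":0,"dy":0,"dz":0,"wx":0,"wy":0,"wz":2.0,"hand":25.0},{"dx":0,"dy":0,"dz":0,"wx":0,"wy":0,"wz":2.4,"hand":25.0},{"dx":0,"dy":0,"dz":0,"wx":0,"wy":0,"wz":2.8,"hand":25.0},{"dx":0,"dy":0,"dz":0,"wx":0,"wy":0,"wz":3.2,"hand":25.0},{"dx":0,"dy":0,"dz":0,"wx":0,"wy":0,"wz":3.6,"hand":25.0},{"dx":0,"dy":0,"dz":0,"wx":0,"wy":0,"wz":4.0,"hand":25.0}]}}

```text
clock: 14.55
eef_pos: [0.5466, -0.2358, 0.1018]
tool_rot: [0.762, 0.647, -0.0, -0.0]
ft_force: [-1.7, -0.1, 0.2]
grip_width: 0.0249
grasp_force: 14.8
```

```bash
python3 o.py
```

```text
14.55 pos [ 0.5466 -0.2358  0.1018] yawcw 1.733 F [-1.7 -0.1  0.2] Tz [0.088] tau6 -0.187 w 0.0249 g 14.8
```

Emit:
{"fn": "drive_tool", "kwargs": {"rows": [{"dx":0,"dy":0,"dz":0,"wx":0,"wy":0,"wz":0.4,"hand":25.0},{"dx":0,"dy":0,"dz":0,"wx":0,"wy":0,"wz":0.8,"hand":25.0},{"dx":0,"dy":0,"dz":0,"wx":0,"wy":0,"wz":1.2,"hand":25.0},{"dx":0,"dy":0,"dz":0,"wx":0,"wy":0,"wz":1.6,"hand":25.0},{"dx":0,"dy":0,"dz":0,"wx":0,"wy":0,"wz":2.0,"hand":25.0},{"dx":0,"dy":0,"dz":0,"wx":0,"wy":0,"wz":2.4,"hand":25.0},{"dx":0,"dy":0,"dz":0,"wx":0,"wy":0,"wz":2.8,"hand":25.0},{"dx":0,"dy":0,"dz":0,"wx":0,"wy":0,"wz":3.2,"hand":25.0},{"dx":0,"dy":0,"dz":0,"wx":0,"wy":0,"wz":3.6,"hand":25.0},{"dx":0,"dy":0,"dz":0,"wx":0,"wy":0,"wz":4.0,"hand":25.0},{"dx":0,"dy":0,"dz":0,"wx":0,"wy":0,"wz":4.4,"hand":25.0},{"dx":0,"dy":0,"dz":0,"wx":0,"wy":0,"wz":4.8,"hand":25.0},{"dx":0,"dy":0,"dz":0,"wx":0,"wy":0,"wz":5.2,"hand":25.0},{"dx":0,"dy":0,"dz":0,"wx":0,"wy":0,"wz":5.6,"hand":25.0},{"dx":0,"dy":0,"dz":0,"wx":0,"wy":0,"wz":6.0,"hand":25.0},{"dx":0,"dy":0,"dz":0,"wx":0,"wy":0,"wz":6.4,"hand":25.0},{"dx":0,"dy":0,"dz":0,"wx":0,"wy":0,"wz":6.8,"hand":25.0},{"dx":0,"dy":0,"dz":0,"wx":0,"wy":0,"wz":7.2,"hand":25.0}]}}

```text
clock: 16.35
eef_pos: [0.5466, -0.2358, 0.1018]
tool_rot: [0.925, 0.38, -0.0, -0.0]
ft_force: [-1.6, -0.7, -0.7]
grip_width: 0.0251
grasp_force: 14.9
```

```bash
python3 o.py; cat > dial.py <<'E'
from h import *
import sys
def rect(cam,c,n=4):
    im=np.mean([bot.camera(cam) for _ in range(n)],0)
    # unit: 0.25 mm/px, rectified plane z=.072, image up=+x, left=+y
    S=.00025; W=400
    C=bot.get_calibration(cam); f=210/np.tan(np.radians(C['vfov'])/2)
    xs=c[0]+(W/2-np.arange(W))*S; ys=c[1]+(W/2-np.arange(W))*S
    X,Y=np.meshgrid(xs,ys,indexing='ij'); P=np.stack([X,Y,np.full_like(X,.072)],-1)-C['origin']
    q=P@R.from_quat(C['rotation']).as_matrix()
    u=C['cx']+f*q[...,0]/-q[...,2]; v=C['cy']-f*q[...,1]/-q[...,2]
    r=cv2.remap(im.astype(np.float32),u.astype(np.float32),v.astype(np.float32),cv2.INTER_CUBIC)
    return np.clip(r*1.6,0,255).astype(np.uint8)
if __name__=='__main__':
    c=np.array([.516,-.0977])+.012*1.3*np.array([-.2,.98])
    a=rect('top',c); b=rect('side',c+[0,-.007]) 
    cv2.imwrite(sys.argv[1],cv2.cvtColor(np.hstack([a,b]),4))
E
python3 dial.py pics/g.png
```

```text
16.35 pos [ 0.5466 -0.2358  0.1018] yawcw 2.361 F [-1.6 -0.7 -0.7] Tz [0.124] tau6 -0.174 w 0.0251 g 14.9
```

View pics/g.png

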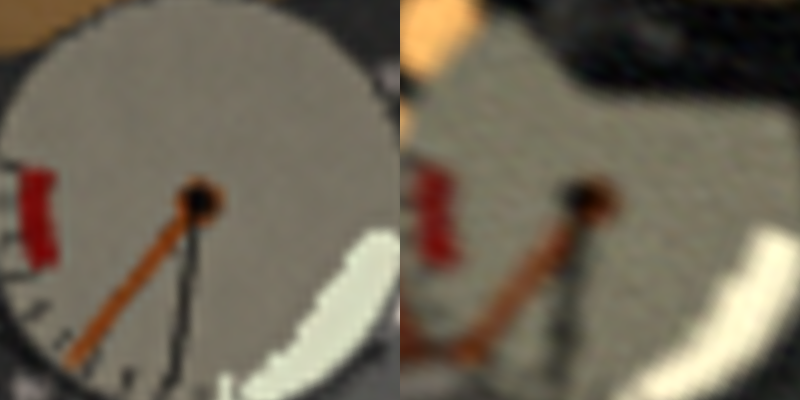

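The rectified dial shows the pivot at (199,200), the needle tip at (172,383) and the orange tip at (73,360). That leaves about 0.52 rad, or about 0.43 rad on the inner knob.

Emit:
{"fn": "drive_tool", "kwargs": {"rows": [{"dx":0,"dy":0,"dz":0,"wx":0,"wy":0,"wz":0.4,"hand":25.0},{"dx":0,"dy":0,"dz":0,"wx":0,"wy":0,"wz":0.8,"hand":25.0},{"dx":0,"dy":0,"dz":0,"wx":0,"wy":0,"wz":1.2,"hand":25.0},{"dx":0,"dy":0,"dz":0,"wx":0,"wy":0,"wz":1.6,"hand":25.0},{"dx":0,"dy":0,"dz":0,"wx":0,"wy":0,"wz":2.0,"hand":25.0},{"dx":0,"dy":0,"dz":0,"wx":0,"wy":0,"wz":2.4,"hand":25.0},{"dx":0,"dy":0,"dz":0,"wx":0,"wy":0,"wz":2.8,"hand":25.0},{"dx":0,"dy":0,"dz":0,"wx":0,"wy":0,"wz":3.2,"hand":25.0},{"dx":0,"dy":0,"dz":0,"wx":0,"wy":0,"wz":3.6,"hand":25.0},{"dx":0,"dy":0,"dz":0,"wx":0,"wy":0,"wz":4.0,"hand":25.0},{"dx":0,"dy":0,"dz":0,"wx":0,"wy":0,"wz":4.3,"hand":25.0},{"dx":0,"dy":0,"dz":0,"wx":0,"wy":0,"wz":4.3,"hand":25.0},{"dx":0,"dy":0,"dz":0,"wx":0,"wy":0,"wz":4.3,"hand":25.0}]}}

```text
clock: 18.05
eef_pos: [0.5466, -0.2358, 0.1018]
tool_rot: [0.979, 0.202, -0.0, -0.0]
ft_force: [-2.8, -0.1, 0.1]
grip_width: 0.025
grasp_force: 14.9
```

```bash
python3 o.py; cat > ang.py <<'E'
from dial import *
c=np.array([.516,-.0977])+.012*1.3*np.array([-.2,.98])
a=rect('top',c,6); cv2.imwrite('pics/h%d.png'%int(bot.get_obs()['clock']*100),cv2.cvtColor(a,4))
def prof(a):
    p=cv2.warpPolar(a.astype(np.float32),(200,1440),(199,200),200,cv2.WARP_POLAR_LINEAR)  # rows: angle cw from image right
    th=np.arange(1440)*2*np.pi/1440-np.pi/2   # 0=down, + = towards left (cw)
    m=p[:,60:150].mean(1); s=(th>-.1)&(th<1.2)
    return th[s],m[s]
th,m=prof(a); dark=m.sum(1); org=m[:,0]-m[:,2]
for n,w in(('orange',np.clip(org-np.median(org)-.4*(org.max()-np.median(org)),0,None)),('dark',np.clip(np.median(m[:,0])-m[:,0]-.4*(np.median(m[:,0])-m[:,0].min()),0,None))):
    print(n,round((w*th).sum()/w.sum(),3),'spread',round(float(np.sqrt((w*(th-(w*th).sum()/w.sum())**2).sum()/w.sum())),3))
E
python3 ang.py
```

```text
18.05 pos [ 0.5466 -0.2358  0.1018] yawcw 2.735 F [-2.8 -0.1  0.1] Tz [0.015] tau6 0.038 w 0.025 g 14.9
orange 0.681 spread 0.035
dark 0.559 spread 0.035
```

Emit:
{"fn": "drive_tool", "kwargs": {"rows": [{"dx":0,"dy":0,"dz":0,"wx":0,"wy":0,"wz":0.4,"hand":25.0},{"dx":0,"dy":0,"dz":0,"wx":0,"wy":0,"wz":0.8,"hand":25.0},{"dx":0,"dy":0,"dz":0,"wx":0,"wy":0,"wz":1.1,"hand":25.0},{"dx":0,"dy":0,"dz":0,"wx":0,"wy":0,"wz":1.1,"hand":25.0},{"dx":0,"dy":0,"dz":0,"wx":0,"wy":0,"wz":1.1,"hand":25.0},{"dx":0,"dy":0,"dz":0,"wx":0,"wy":0,"wz":1.1,"hand":27},{"dx":0,"dy":0,"dz":0,"wx":0,"wy":0,"wz":1.1,"hand":32},{"dx":0,"dy":0,"dz":0,"wx":0,"wy":0,"wz":1.1,"hand":40},{"dx":0,"dy":0,"dz":0,"wx":0,"wy":0,"wz":1.1,"hand":40}]}}

```text
clock: 19.25
eef_pos: [0.5471, -0.2358, 0.102]
tool_rot: [0.988, 0.155, 0.0, 0.0]
ft_force: [1.0, -0.6, 0.3]
grip_width: 0.04
grasp_force: 0.0
```

```bash
python3 o.py; python3 ang.py; cp $(ls -t pics/h*.png|head -1) pics/last.png
```

```text
19.25 pos [ 0.5471 -0.2358  0.102 ] yawcw 2.831 F [ 1.  -0.6  0.3] Tz [0.025] tau6 -0.0 w 0.04 g 0.0
orange 0.654 spread 0.083
dark 0.671 spread 0.034
```

View pics/last.png

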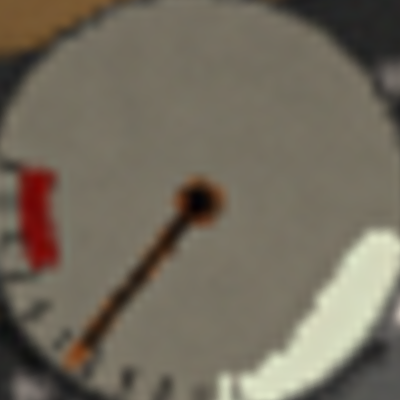

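The black needle lies over the orange hand, from the pivot at (199,200) to the tip at (78,352), within about 0.02 rad. I'm lifting clear and handing in.

Emit:
{"fn": "drive_tool", "kwargs": {"rows": [{"dx":0,"dy":0,"dz":-0.2,"wx":0,"wy":0,"wz":0,"hand":40},{"dx":0,"dy":0,"dz":-0.6,"wx":0,"wy":0,"wz":0,"hand":40},{"dx":0,"dy":0,"dz":-1.1,"wx":0,"wy":0,"wz":0,"hand":40},{"dx":0,"dy":0,"dz":-1.6,"wx":0,"wy":0,"wz":0,"hand":40},{"dx":0,"dy":0,"dz":-1.8,"wx":0,"wy":0,"wz":0,"hand":40},{"dx":0,"dy":0,"dz":-1.8,"wx":0,"wy":0,"wz":0,"hand":40},{"dx":0,"dy":0,"dz":-1.8,"wx":0,"wy":0,"wz":0,"hand":40}]}}

```text
clock: 20.25
eef_pos: [0.5464, -0.2357, 0.1912]
tool_rot: [0.988, 0.154, -0.0, -0.0]
ft_force: [0.5, 0.5, -0.1]
grip_width: 0.0401
grasp_force: 0.0
```

```bash
python3 o.py; python3 ang.py; python3 -c "
from workcell import bot
print(bot.job_done())"
```

```text
20.25 pos [ 0.5464 -0.2357  0.1912] yawcw 2.832 F [ 0.5  0.5 -0.1] Tz [0.005] tau6 -0.0 w 0.0401 g 0.0
orange 0.658 spread 0.087
dark 0.671 spread 0.034
the job is handed in; nothing more can be done
None
```

The job is handed in (no verdict was returned): I took the cartridge up snug with the outer knob at about 6 N with the needle still at rest, brought the needle to within about 0.02 rad of the orange hand with the inner knob alone, and the gripper is open and clear.

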